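# Fit the soap rack's upper tray and stand the drain stopper on it

### The arm

A 6-joint arm with a two-finger parallel gripper is mounted at the origin on the work surface. World frame = base frame: x ahead of the robot, y to its left, z up, the work surface at z = 0. Lengths are in m, angles in rad, forces in N, time in s.
With the tool pointing down it reaches from about 0.225 to 0.875 m from the base axis. Payload 3.4 kg.
Tool frame: the origin (TCP) lies between the finger pads; the fingertips stand 11 mm ahead of it and the grasp point (between the pads) lies 8 mm behind it (tips_ahead is the distance from the TCP to the fingertips, in m); z points along the fingers, x is the direction in which the jaws open and shut, and the axes are right-handed (so a half turn about z gives the same grasp; the last joint's range is limited). The gripper opens to 85 mm and grips with 20 to 120 N. Pads are 22 mm wide; open, the fingers measure 114 mm over their backs; the gripper's body (76 mm by 85 mm) begins 54 mm behind the grasp point. The pads swing forward as they close: fully open they stand 13 mm farther back than shut.
Start: joints at [1.006, 0.276, 1.505, -0, 1.361, -0.121], TCP at [0.247, 0.519, 0.242] pointing down, gripper open.
Joint ranges: [-2.89, 2.89], [-0.75, 2.08], [0.22, 2.7], [-1.18, 4.32], [0.11, 2.71], [-2.7, 2.7]. Speed limits (rad/s): [2.57, 2.57, 3.14, 3.14, 3.14, 3.14].

### API

Orientations are given as a unit quaternion [w, x, y, z].
In Python, from rig import get_state, get_image, sign_off, masks_of, tips_ahead gives the robot as it stands.
- The arm moves only by the tool play_rows, never from a script. Its argument "series" is a list of rows, each an object of numbers: "fingers": the closure, from -1 (fully open) to 1 (shut); "dx", "dy", "dz": the shift along the world's x, y, z in mm; "turn": the turn about the world's z in rad. A call has 1 to 20 rows; each row shifts and turns the pose as measured when the row begins; what a row does not reach is not made up. A row lasts 1/12 s, in which the tool goes at most 41.7 mm and 7.16 degrees, less where a joint would pass 70% of its speed; a pose out of reach is approached as far as the arm can. A call with a gripper value outside its range is refused whole. The fingers move at their own pace and stop on an object; "squeeze" is the grip in N (left out, the last holds). Time passes only in rows, so rows that do not move let the fingers close. It gives the time, the measured TCP pose, the force and the opening at its end, in the units of the state.
- get_state(): the state, without advancing time (a new reading comes with each control period).
- get_image(name): name is "scene" or "top"; returns a dict with "pixels" (480x640x3 uint8, red, green, blue), "vfov" (degrees; the focal length in pixels is half the picture's height over the tangent of half this angle, whatever the lens; pixels are square), "cx", "cy" (the principal point, pixels), "dist" ([k1, k2, p1, p2, k3] as OpenCV has them; the pictures are not rectified), "rvec" (rotation vector, rad) and "tvec" (3), from world to camera coordinates, as OpenCV has them. Camera axes: x right, y down, z forward; pixel columns grow to the right and rows downward; lengths in m; the calibration is good to about 2 mm. A picture is of the moment at which its call begins. There is no depth.
- sign_off(): hands the job in, once; it reports no verdict.
Trained networks look in a picture, given as the dict that the camera call returned (one of the last four; its "shot" number tells which), for a name from the list of things; names that differ only in an ending like _2 or _b are one class to them, and where a whole thing is asked for, a point or a joint stands for the part that bears it (a point fixed in the world has none). Each returns a list of dicts, best first, with "p" (0 to 1); they miss things now and then, are a little off and sometimes report something else, mostly with a low value. They report only what shows in the picture. A call takes as long as a camera call. They do not tell look-alikes from the thing itself.
- masks_of(picture, label): "region" (480x640 bool, what is visible of it) and "xy" ([column, row] in pixels, amid what is visible of it).
The state is a dict: "clock": time; "qpos": joint angles; "qd": joint speeds; "effort": joint torques, N m; "position": TCP position; "ee_rot": TCP orientation; "contact_force": force on the tool from outside, world axes, zero at the start; "moment": the same for the moment, N m; "width": finger opening in m.
Only numpy, scipy, OpenCV 4.12 (cv2) and the standard library are available. Lean on these libraries where they do the work, as an engineer would, in place of code of your own. Each camera call takes 0.05 s, during which the arm holds its last target. There are 200 camera calls.

### The job

Put the soap rack back together: lower its loose upper tray, with the handle up, over the four posts of the lower tier so that every corner hole goes over its own post and the tray sits fully home on the shoulders. Then lift the drain stopper out of the open tub and stand it upright on that tray beside the handle. Lower both instead of dropping them, keep the tub standing about where it is, and leave everything else undisturbed.

Things in the scene. Friction and masses are not known exactly. Their poses are not given: they have to be found in the camera images.
- tray_grip (a point): Centre of the loose tray's handle: an upright flat steel strap over the tray's middle, 74 mm along tray x, 12 mm thick in y, 20 mm high; this point is 48 mm above the tray's underside, the strap's top 58 mm. Open below, legs at x = -33 and +33 mm. Pinch it across its 12 mm, fingers closing along tray y. Axes: x to the tray's narrow edge, y left, z up.
- tray_top (a point): Centre of the tray's upper face (axes as tray_grip, 42 mm below it, 6 mm above the underside). The stopper has room on either side of the handle, e.g. 45 mm along tray +y or -y from here.
- rack_mid (a point): Middle of the four post shoulders of the soap rack's lower tier (steel, fixed to the board), at shoulder height, 60 mm above the board. x to the narrow edge, y left, z up. With the tray home its underside rests on the shoulders, its axes match these and tray_grip is 48 mm straight above this point. Turned half round it does not fit.
- stopper_center (a point): White silicone drain stopper standing upright (0.09 kg), 70 mm tall; this point is on its axis (z), 35 mm above its underside. Foot disc 62 mm across, 14 mm high; stem 16 mm across from 14 to 58 mm height; head 22 mm across above. It starts on the tub's floor, its head about level with the rim. Pinch the stem about 10 mm above this point.
- tub_rim (a point): Centre of the mouth, at rim height, of the open turquoise plastic tub: loose, round, 120 mm across outside, 114 mm inside, 72 mm high, floor 4 mm thick, 0.3 kg. Go in with the fingers nearly closed (open 30 to 35 mm): wide-open fingers, or the gripper's body when deep down, would strike the rim.
- tray: Loose upper tray of the steel soap rack, lying flat on the board, handle up (0.32 kg): slatted, 6 mm thick, tapered plan 128 mm along x, 198 mm wide (y) at its wide -x edge and 158 mm at its narrow +x edge, a hole in each corner. Origin at the centre of its underside, axes as tray_grip.
- stopper: the same stopper; origin at the centre of its underside
- tub: the same tub; origin at the centre of its underside
- hole_wide_left (a point): Centre, at the underside, of the tray's corner hole at the wide (-x) edge, left side: -50 mm in x, 85 mm in y from the tray's centre; round hole 13 mm across
- seat_wide_left (a point): Top of the rack post's shoulder at the wide (-x) edge, left side, on the post's axis: -50 mm in x, 85 mm in y from rack_mid, 60 mm above the board. The post is 22 mm across up to here; above, a pin 8 mm across rises 29 mm more with a tapering tip
- hole_wide_right (a point): Centre, at the underside, of the tray's corner hole at the wide (-x) edge, right side: -50 mm in x, -85 mm in y from the tray's centre; round hole 13 mm across
- seat_wide_right (a point): Top of the rack post's shoulder at the wide (-x) edge, right side, on the post's axis: -50 mm in x, -85 mm in y from rack_mid, 60 mm above the board. The post is 22 mm across up to here; above, a pin 8 mm across rises 29 mm more with a tapering tip
- hole_narrow_left (a point): Centre, at the underside, of the tray's corner hole at the narrow (+x) edge, left side: 50 mm in x, 65 mm in y from the tray's centre; round hole 13 mm across
- seat_narrow_left (a point): Top of the rack post's shoulder at the narrow (+x) edge, left side, on the post's axis: 50 mm in x, 65 mm in y from rack_mid, 60 mm above the board. The post is 22 mm across up to here; above, a pin 8 mm across rises 29 mm more with a tapering tip
- hole_narrow_right (a point): Centre, at the underside, of the tray's corner hole at the narrow (+x) edge, right side: 50 mm in x, -65 mm in y from the tray's centre; round hole 13 mm across
- seat_narrow_right (a point): Top of the rack post's shoulder at the narrow (+x) edge, right side, on the post's axis: 50 mm in x, -65 mm in y from rack_mid, 60 mm above the board. The post is 22 mm across up to here; above, a pin 8 mm across rises 29 mm more with a tapering tip
- cap: the tub's twist cap lying flat, a turquoise disc 124 mm across and 19 mm high; bystander; origin at its underside
- clip: chrome spring clip about 90 mm long, lying flat; bystander; origin at its underside
- soap: cream soap bar 85 x 55 x 28 mm, lying flat; bystander; origin at its underside
- mug: white mug, 80 mm across, 85 mm tall, with a handle, standing; bystander; origin at its underside
Not all that is in view belongs to the job. What is shaped like the part that bears rack_mid but purple is not meant.

How it is judged:
On the way, in this order (a step that is already met when the one before it is completed fails the run):
1. the tray sits home on all four posts (distance between hole_wide_left and seat_wide_left below 0.006 m and distance between hole_wide_right and seat_wide_right below 0.006 m and distance between hole_narrow_left and seat_narrow_left below 0.006 m and distance between hole_narrow_right and seat_narrow_right below 0.006 m), for 0.2 s.
2. the stopper stands upright on the fitted tray (all of step 1 and x of stopper_center in the frame of tray_top between -0.05 and 0.05 m and y of stopper_center in the frame of tray_top between -0.08 and 0.08 m and z of stopper_center in the frame of tray_top between 0.031 and 0.039 m and angle between stopper_center's own z axis and vertical below 0.12 rad), for 0.2 s.
At the end, for the whole second after the job is handed in: Each tray hole within 6 mm of its own post's shoulder; the stopper upright (0.12 rad) on the tray's upper face (height within 4 mm), within 50 mm in x and 80 mm in y of the tray's centre; both at rest; the tub upright (0.1 rad), within 80 mm of where it stood (all of step 2 and linear speed of each of tray, stopper below 0.03 m/s and angle between tub's own z axis and vertical below 0.1 rad and distance of tub from where it was at the start of the episode below 0.08 m); the robot touches nothing.
It fails at once if the tray is dropped (falls freely faster than 0.65 m/s, about 20 mm) (contact force between the fingers and tray below 0.02 N and linear speed of tray above 0.65 m/s).
It fails at once if the stopper is dropped (falls freely faster than 0.65 m/s, about 20 mm) (contact force between the fingers and stopper below 0.02 N and linear speed of stopper above 0.65 m/s).
It fails at once if the tub is tipped over (angle between tub's own z axis and vertical above 0.6 rad).
It fails at once if a bystander is moved more than 40 mm (distance of any of cap, clip, soap, mug from where it was at the start of the episode above 0.04 m).
It also fails if it takes over 56 s, if anything falls off the work surface, if the arm or the gripper's body presses on something with over 40 N, if the wrist force passes 120 N, or if a joint passes its speed limit or range.

## Working session

There is one attempt and no reset: what is moved stays moved. The work goes in short steps, Python scripts to look and compute and a tool call to move; the robot and the scene stay as the last step left them, time stands still between calls to the robot, and variables do not carry over. Pictures are saved under pics/ and viewed, about 8 in all and at most 12, crops included, and the job is handed in when it is done.

Besides the shell and the picture viewer there is one more tool, called after "Request:" by a JSON object that holds its "method" and its "body", one argument or row to a line. play_rows: Moves the arm, as the interface text tells. Its arguments: {"type":"object","properties":{"series":{"type":"array"},"squeeze":{"type":"number"}},"required":["series"]}

```bash
mkdir -p pics; cat > h.py <<'E'
import numpy as np, cv2, pickle
from rig import *
def K(p):
    f=240/np.tan(np.radians(p["vfov"])/2); return np.array([[f,0,p["cx"]],[0,f,p["cy"]],[0,0,1.]])
def proj(p,X): return cv2.projectPoints(np.float64(X).reshape(-1,1,3),np.float64(p["rvec"]),np.float64(p["tvec"]),K(p),np.float64(p["dist"]))[0].reshape(-1,2)
def ray(p,uv):
    n=cv2.undistortPoints(np.float64(uv).reshape(-1,1,2),K(p),np.float64(p["dist"])).reshape(-1,2)
    R=cv2.Rodrigues(np.float64(p["rvec"]))[0]; t=np.float64(p["tvec"]).ravel()
    return -R.T@t,(np.c_[n,np.ones(len(n))])@R
def at_z(p,uv,z):
    o,d=ray(p,uv); return o+d*((z-o[2])/d[:,2])[:,None]
def tri(p,a,q,b):
    o1,d1=ray(p,[a]);o2,d2=ray(q,[b]);A=np.c_[d1[0],-d2[0]];s=np.linalg.lstsq(A,o2-o1,rcond=None)[0]
    P,Q=o1+s[0]*d1[0],o2+s[1]*d2[0];return (P+Q)/2,np.linalg.norm(P-Q)
def save(n,im): cv2.imwrite("pics/"+n,im[:,:,::-1])
E
python3 - <<'E'
from h import *
np.set_printoptions(precision=4,suppress=True)
print({k:v for k,v in get_state().items()},tips_ahead)
for n in("scene","top"):
    p=get_image(n);save(n+"0.png",p["pixels"]);print(n,ray(p,[[320,240]]),p["vfov"],p["dist"])
    out={k:v for k,v in p.items()}
    M={}
    for l in("tray","rack_mid","stopper","tub","cap","clip","soap","mug","tray_grip","tub_rim","hole_wide_left","seat_wide_left"):
        try:
            r=masks_of(p,l); M[l]=r; print(l,[(round(m["p"],2),np.round(m["xy"],1).tolist(),int(m["region"].sum())) for m in r[:4]])
        except Exception as e: print(l,e)
    pickle.dump((out,M),open(n+"0.pkl","wb"))
E
```

```text
{'clock': 0.0, 'qpos': array([ 1.006 ,  0.2766,  1.5062,  0.    ,  1.3607, -0.121 ]), 'qd': array([-0.0009, -0.0001, -0.0027, -0.0001,  0.0015, -0.0003]), 'effort': array([  0.0011, -41.6777, -24.5806,   0.0002,   0.011 ,   0.    ]), 'position': array([0.2466, 0.5189, 0.2414]), 'ee_rot': array([ 0.0004,  0.8454,  0.5341, -0.0008]), 'contact_force': array([ 0.1927,  0.8426, -0.4299]), 'moment': array([-0.0293,  0.0353,  0.0195]), 'width': 0.08537073063624996} 0.011
scene (array([ 1.228 , -0.3231,  0.8272]), array([[-0.6713,  0.3449, -0.656 ]])) 49.78181966774565 [-0.0786  0.      0.      0.      0.    ]
tray [(0.72, [171.4, 335.3], 3462), (0.15, [206.2, 273.0], 335)]
rack_mid [(0.95, [136.3, 244.5], 2042), (0.84, [296.8, 280.6], 2709), (0.59, [467.1, 188.6], 1601)]
stopper [(0.73, [296.7, 280.6], 2286), (0.49, [418.2, 231.7], 143)]
tub [(0.69, [170.4, 334.4], 3159), (0.55, [423.8, 234.1], 2332)]
cap [(0.7, [283.4, 388.6], 3296)]
clip [(0.88, [206.2, 272.1], 339), (0.43, [172.4, 336.1], 3586)]
soap [(0.9, [408.3, 326.5], 1179)]
mug [(0.66, [331.0, 219.1], 1479), (0.15, [172.0, 336.7], 
[... 488 characters left out ...]
.5], 2866), (0.33, [355.2, 237.6], 2371)]
rack_mid [(0.95, [358.5, 237.4], 1905), (0.79, [491.8, 366.9], 2286), (0.64, [111.0, 281.0], 2272), (0.5, [483.6, 237.3], 2713)]
stopper [(0.6, [223.3, 234.4], 551)]
tub [(0.92, [206.9, 224.7], 2067)]
cap [(0.69, [416.9, 150.0], 2073)]
clip [(0.63, [431.8, 301.2], 350)]
soap [(0.91, [295.7, 150.0], 831)]
mug [(0.6, [291.2, 291.2], 1339)]
tray_grip [(0.62, [478.9, 236.9], 2471), (0.26, [433.6, 302.8], 290)]
tub_rim [(0.58, [211.0, 224.1], 2152), (0.17, [296.1, 152.4], 810)]
hole_wide_left [(0.69, [485.3, 236.3], 2412)]
seat_wide_left [(0.74, [359.3, 236.7], 2135), (0.66, [108.7, 279.6], 2131), (0.62, [488.1, 368.3], 2444), (0.31, [296.9, 151.6], 777)]
```

View pics/scene0.png

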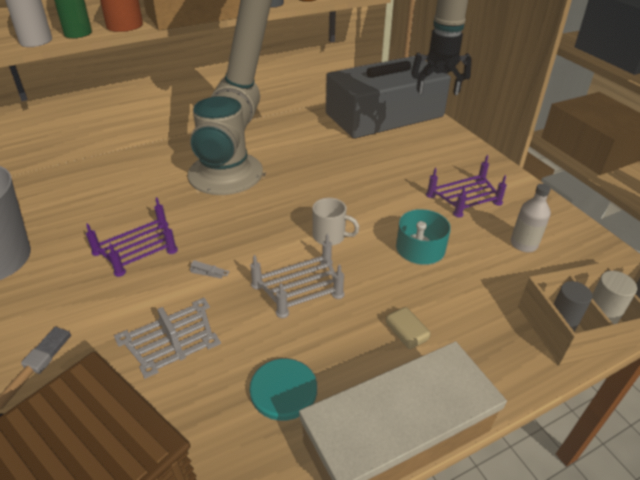

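View pics/top0.png

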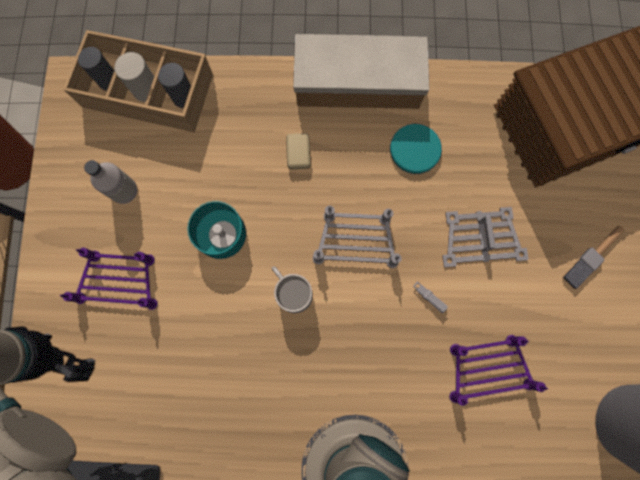

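The scene view shows the grey rack (297,280), tray (170,337), tub with stopper (423,235), and purple decoys at (132,240) and (467,188). The top view shows the rack at (357,237), tray at (485,237) and tub at (217,230). In both parts the narrow edge is towards the top of the image, which is +x.

```bash
python3 - <<'E'
from h import *
t=pickle.load(open("top0.pkl","rb"))[0]["pixels"];s=pickle.load(open("scene0.pkl","rb"))[0]["pixels"]
def c(im,x,y,w=100,h=75,k=4):
    a=cv2.resize(im[y:y+h,x:x+w],None,fx=k,fy=k,interpolation=cv2.INTER_CUBIC)
    for i in range(0,w,10): cv2.putText(a,str(x+i),(i*k,8),0,.3,(255,0,0),1);cv2.line(a,(i*k,0),(i*k,h*k),(255,255,0) if 0 else (200,120,120),1) if i%20==0 else 0
    for i in range(0,h,10): cv2.putText(a,str(y+i),(0,i*k+4),0,.3,(255,0,0),1)
    return a
save("crop1.png",np.vstack([np.hstack([c(t,307,200),c(t,435,200)]),np.hstack([c(s,247,240),c(s,112,297)])]))
E
```

```text
(no output)
```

View pics/crop1.png

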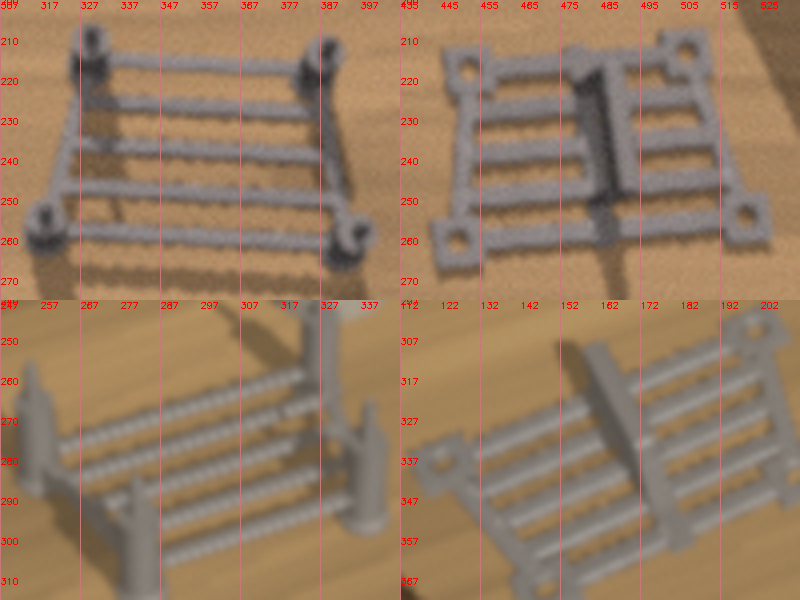

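```bash
cat > fit.py <<'E'
from h import *
from scipy.optimize import least_squares
C=np.array([[-.05,.085],[-.05,-.085],[.05,.065],[.05,-.065]]) # WL WR NL NR
def pose(v,P): # v=x,y,yaw,z
    c,s=np.cos(v[2]),np.sin(v[2]);return np.c_[P[:,:2]@np.array([[c,s],[-s,c]])+v[:2],P[:,2]+v[3]]
def fit(obs,v0):
    # obs: list of (pic, local pts, px)
    return least_squares(lambda v:np.concatenate([(proj(p,pose(v,np.array(L)))-u).ravel() for p,L,u in obs]),v0,loss='soft_l1')
E
python3 - <<'E'
from fit import *
np.set_printoptions(precision=4,suppress=True)
t=pickle.load(open("top0.pkl","rb"))[0];s=pickle.load(open("scene0.pkl","rb"))[0]
z=lambda i,h=0:[*C[i],h]
top=[(t,[z(0),z(1),z(2),z(3)],np.array([[449.2,260],[521.5,253.2],[452,217],[506.5,212.5]]))]
r=fit(top,[.35,-.2,0,.006]);print("tray top-only",r.x,r.fun.reshape(-1,2))
# which corner are scene clicks
print(proj(s,pose(r.x,np.c_[C,[0]*4])))
rt=[(t,[z(0,.029),z(1,.029),z(2,.029),z(3,.029)],np.array([[318,252],[396,257.5],[329.5,207.5],[389,210.5]]))]
q=fit(rt,[.35,0,0,.06]);print("rack",q.x,q.fun.reshape(-1,2)); print(proj(s,pose(q.x,np.c_[C,[.029]*4])))
E
```

```text
tray top-only [ 0.5213 -0.293   0.1089  0.0072] [[ 0.1775  0.0023]
 [-0.0338  0.2848]
 [ 0.0077 -0.0833]
 [-0.1552 -0.2   ]]
[[199.9351 304.292 ]
 [121.6244 337.9002]
 [210.6582 340.1895]
 [147.8298 369.0874]]
rack [ 0.5106  0.0005 -0.0432  0.0413] [[-0.471  -0.0722]
 [ 0.4361 -0.6217]
 [ 0.1081  0.0245]
 [-0.081   0.7245]]
[[327.3178 241.2518]
 [254.7216 262.354 ]
 [338.7954 272.7448]
 [280.3817 291.0648]]
```

```bash
cat > sil.py <<'E'
from fit import *
from scipy.optimize import minimize
A=np.linspace(0,2*np.pi,24,endpoint=False)
def cyl(cx,cy,r,z0,z1): return np.array([[cx+r*np.cos(a),cy+r*np.sin(a),z] for a in A for z in(z0,z1)])
RACK=[q for x,y in C for q in(cyl(x,y,.011,-.06,0),np.r_[cyl(x,y,.004,0,.024),cyl(x,y,.0015,.028,.029)])]
def render(p,v,parts,k=4,roi=(0,0,640,480)):
    x0,y0,x1,y1=roi;m=np.zeros(((y1-y0)*k,(x1-x0)*k),np.float32)
    for P in parts:
        u=((proj(p,pose(v,P))-[x0,y0]+.5)*k-.5); h=cv2.convexHull(np.float32(u))
        cv2.fillConvexPoly(m,np.round(h*16).astype(np.int32),1,shift=4,lineType=cv2.LINE_8)
    return cv2.resize(m,(x1-x0,y1-y0),interpolation=cv2.INTER_AREA)
def softgray(im):
    f=im.astype(np.float32);ch=f.max(2)-f.min(2);return np.clip((45-ch)/30,0,1)
E
python3 - <<'E'
from sil import *
np.set_printoptions(precision=4,suppress=True)
t=pickle.load(open("top0.pkl","rb"))[0];s=pickle.load(open("scene0.pkl","rb"))[0]
rois={0:(300,195,410,275),1:(240,230,350,325)}
for p,x,y in((t,350,225),(t,325,212),(t,320,252),(s,281,300),(s,300,268),(s,255,280)): print(p["pixels"][y,x])
def cost(v,L):
    e=0
    for i in L:
        p=(t,s)[i];x0,y0,x1,y1=rois[i];g=softgray(p["pixels"][y0:y1,x0:x1]);m=render(p,[*v,.06],RACK,4,rois[i])
        # count only near posts
        w=cv2.dilate(m,np.ones((9,9)))>0.01
        e+=((g-m)**2*w).sum()/w.sum()
    return e/len(L)
for L in((0,),(1,),(0,1)):
    best=None
    for s0 in((.511,.0,-.05),(.505,.003,-.04),(.515,-.003,-.06)):
        r=minimize(lambda u:cost(np.array(u)*[.004,.004,.03]+s0,L),[0,0,0],method="Nelder-Mead",options=dict(initial_simplex=[[0,0,0],[1,0,0],[0,1,0],[0,0,1]],xatol=.01,fatol=1e-6))
        if best is None or r.fun<best[1]: best=(np.array(r.x)*[.004,.004,.03]+s0,r.fun)
    print(L,best); B=best[0]
o=[]
for i in(0,1):
    p=(t,s)[i];x0,y0,x1,y1=rois[i];m=render(p,[*B,.06],RACK,4,rois[i]);im=p["pixels"][y0:y1,x0:x1]
    a=cv2.resize(im,(400,300),interpolation=cv2.INTER_CUBIC);mm=cv2.resize(m,(400,300));cs,_=cv2.findContours((mm>.5).astype(np.uint8),1,2);b=a.copy();cv2.drawContours(b,cs,-1,(255,0,0),1)
    g=cv2.resize((softgray(im)*255).astype(np.uint8),(400,300));o.append(np.hstack([b,np.dstack([g]*3)]))
save("sil1.png",np.vstack(o))
E
```

```text
[140 130 128]
[131 119 113]
[124 118 116]
[128 122 114]
[156 126  86]
[126 119 111]
(0,) (array([ 0.5075,  0.001 , -0.0322]), np.float64(0.1182468885786078))
(1,) (array([ 0.5084,  0.0011, -0.0219]), np.float64(0.12336098966099238))
(0, 1) (array([ 0.5077,  0.0006, -0.028 ]), np.float64(0.12355648578512371))
```

View pics/sil1.png

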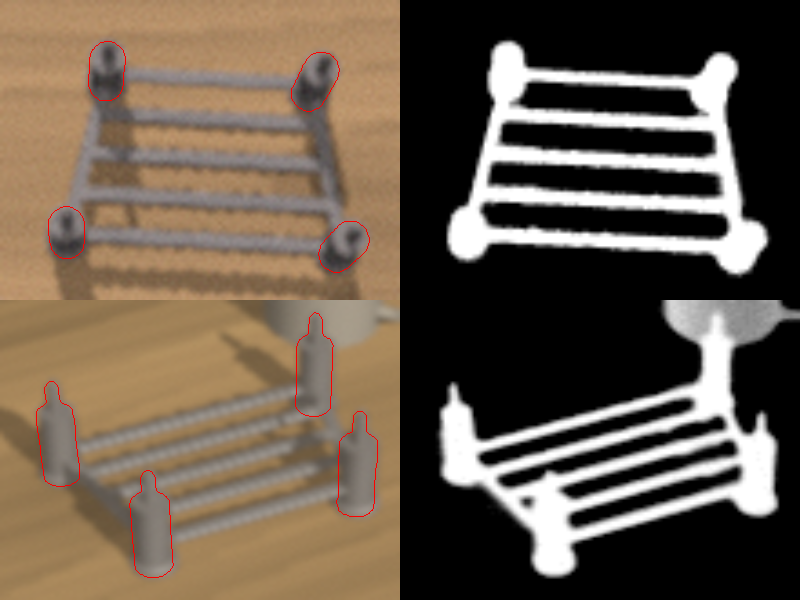

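Rack: x .5077, y .0006, yaw -.028, with both views agreeing. Tray: x .521, y -.293, yaw .109. Now I'll move over the tray.

Request:
{"method": "play_rows", "body": {
  "series": [
    {"fingers": -1,"dx": 12,"dy": -36,"dz": 2,"turn": 0.028},
    {"fingers": -1,"dx": 12,"dy": -36,"dz": 2,"turn": 0.028},
    {"fingers": -1,"dx": 12,"dy": -36,"dz": 2,"turn": 0.028},
    {"fingers": -1,"dx": 12,"dy": -36,"dz": 2,"turn": 0.028},
    {"fingers": -1,"dx": 12,"dy": -36,"dz": 0,"turn": 0.028},
    {"fingers": -1,"dx": 12,"dy": -36,"dz": 0,"turn": 0.028},
    {"fingers": -1,"dx": 12,"dy": -36,"dz": 0,"turn": 0.028},
    {"fingers": -1,"dx": 12,"dy": -36,"dz": 0,"turn": 0.028},
    {"fingers": -1,"dx": 12,"dy": -36,"dz": 0,"turn": 0.028},
    {"fingers": -1,"dx": 12,"dy": -36,"dz": 0,"turn": 0.028},
    {"fingers": -1,"dx": 12,"dy": -36,"dz": 0,"turn": 0.028},
    {"fingers": -1,"dx": 12,"dy": -36,"dz": 0,"turn": 0.028},
    {"fingers": -1,"dx": 12,"dy": -36,"dz": 0,"turn": 0.028},
    {"fingers": -1,"dx": 12,"dy": -36,"dz": 0,"turn": 0.028},
    {"fingers": -1,"dx": 12,"dy": -36,"dz": 0,"turn": 0.028},
    {"fingers": -1,"dx": 12,"dy": -36,"dz": 0,"turn": 0.028},
    {"fingers": -1,"dx": 12,"dy": -36,"dz": 0,"turn": 0.028},
    {"fingers": -1,"dx": 12,"dy": -36,"dz": 0,"turn": 0.028},
    {"fingers": -1,"dx": 12,"dy": -36,"dz": 0,"turn": 0.028},
    {"fingers": -1,"dx": 12,"dy": -36,"dz": 0,"turn": 0.028}
  ],
  "squeeze": 50
}}

```text
clock: 2.97
position: [0.4886, -0.2274, 0.2537]
ee_rot: [0.002, 0.65, 0.76, 0.007]
contact_force: [0.9, 0.8, 0.3]
width: 0.0854
```

Request:
{"method": "play_rows", "body": {
  "series": [
    {"fingers": -0.6,"dx": 16,"dy": -33,"turn": -0.024},
    {"fingers": -0.6,"dx": 16,"dy": -33,"turn": -0.023},
    {"fingers": -0.6,"dz": -15},
    {"fingers": -0.6,"dz": -15},
    {"fingers": -0.6},
    {"fingers": -0.6}
  ]
}}

```text
invalid input at $.series[0]: expected keys fingers, dx, dy, dz, turn
```

```bash
python3 - <<'E'
from h import *
s=get_state();print(s["position"],2*np.arctan2(s["ee_rot"][2],s["ee_rot"][1]),s["ee_rot"],s["width"],s["qpos"],s["clock"])
E
```

```text
[ 0.48860743 -0.22740744  0.25372914] 1.7270772893656785 [0.00155417 0.64973476 0.76012679 0.00704201] 0.08537449340962962 [-0.57369748  0.21154025  1.56528972  0.01385187  1.35982584 -2.30364209] 2.9667
```

Request:
{"method": "play_rows", "body": {
  "series": [
    {"fingers": -0.6,"dx": 16,"dy": -33,"dz": 0,"turn": -0.024},
    {"fingers": -0.6,"dx": 16,"dy": -33,"dz": 0,"turn": -0.023},
    {"fingers": -0.6,"dx": 0,"dy": 0,"dz": -20,"turn": 0},
    {"fingers": -0.6,"dx": 0,"dy": 0,"dz": -30,"turn": 0},
    {"fingers": -0.6,"dx": 0,"dy": 0,"dz": -30,"turn": 0},
    {"fingers": -0.6,"dx": 0,"dy": 0,"dz": -30,"turn": 0},
    {"fingers": -0.6,"dx": 0,"dy": 0,"dz": 0,"turn": 0},
    {"fingers": -0.6,"dx": 0,"dy": 0,"dz": 0,"turn": 0}
  ]
}}

```text
clock: 3.63
position: [0.5256, -0.3114, 0.1408]
ee_rot: [0.008, 0.672, 0.74, 0.006]
contact_force: [0.2, 0.6, 0.5]
width: 0.0687
```

```bash
cat > st.py <<'E'
from h import *
s=get_state();w,x,y,z=s["ee_rot"];yaw=2*np.arctan2(y,x);print(np.round(s["position"],4),"yaw",round(yaw,4),np.round(s["ee_rot"],4),round(s["width"],4),np.round(s["contact_force"],2),s["clock"])
E
python3 st.py
```

```text
[ 0.5256 -0.3114  0.1408] yaw 1.6673 [0.0083 0.6721 0.7404 0.0061] 0.0687 [0.2  0.65 0.49] 3.6333
```

Request:
{"method": "play_rows", "body": {
  "series": [
    {"fingers": -0.6,"dx": -2,"dy": 9,"dz": 0,"turn": 0.006},
    {"fingers": -0.6,"dx": -2,"dy": 9,"dz": 0,"turn": 0.006},
    {"fingers": -0.6,"dx": 0,"dy": 0,"dz": 0,"turn": 0},
    {"fingers": -0.6,"dx": 0,"dy": 0,"dz": 0,"turn": 0},
    {"fingers": -0.6,"dx": 0,"dy": 0,"dz": 0,"turn": 0}
  ]
}}

```text
clock: 4.05
position: [0.5239, -0.2921, 0.1478]
ee_rot: [0.013, 0.667, 0.745, 0.007]
contact_force: [0.5, 0.1, 0.1]
width: 0.0683
```

```bash
python3 st.py
```

```text
[ 0.5239 -0.2921  0.1478] yaw 1.6821 [0.013  0.6666 0.7453 0.0069] 0.0683 [0.52 0.05 0.05] 4.05
```

Request:
{"method": "play_rows", "body": {
  "series": [
    {"fingers": -0.6,"dx": 0,"dy": 0,"dz": 0,"turn": 0},
    {"fingers": -0.6,"dx": 0,"dy": 0,"dz": 0,"turn": 0},
    {"fingers": -0.6,"dx": 0,"dy": 0,"dz": 0,"turn": 0}
  ]
}}

```text
clock: 4.3
position: [0.5251, -0.2926, 0.1506]
ee_rot: [0.016, 0.666, 0.745, 0.007]
contact_force: [0.5, -0.0, 0.2]
width: 0.0685
```

```bash
python3 st.py
```

```text
[ 0.5251 -0.2926  0.1506] yaw 1.6828 [0.0158 0.6663 0.7455 0.0071] 0.0685 [ 0.45 -0.01  0.16] 4.3
```

Request:
{"method": "play_rows", "body": {
  "series": [
    {"fingers": -0.6,"dx": -2,"dy": 0,"dz": -28,"turn": 0},
    {"fingers": -0.6,"dx": -1,"dy": 0,"dz": -28,"turn": 0},
    {"fingers": -0.6,"dx": -1,"dy": 0,"dz": -28,"turn": 0},
    {"fingers": -0.6,"dx": 0,"dy": 0,"dz": -14,"turn": 0},
    {"fingers": -0.6,"dx": 0,"dy": 0,"dz": -6,"turn": 0},
    {"fingers": -0.6,"dx": 0,"dy": 0,"dz": -1,"turn": 0}
  ]
}}

```text
clock: 4.8
position: [0.5235, -0.2953, 0.0454]
ee_rot: [0.021, 0.667, 0.745, 0.007]
contact_force: [0.2, 0.7, 0.5]
width: 0.0679
```

```bash
python3 st.py; python3 - <<'E'
from h import *
p=get_image("top");q=get_image("scene")
c=lambda im,x,y:cv2.resize(im[y:y+80,x:x+100],(400,320),interpolation=cv2.INTER_CUBIC)
save("grip.png",np.hstack([c(p["pixels"],435,195),c(q["pixels"],112,270)]))
E
```

```text
[ 0.5235 -0.2953  0.0454] yaw 1.6821 [0.021  0.6665 0.7451 0.0074] 0.0679 [0.2  0.73 0.49] 4.8
```

View pics/grip.png

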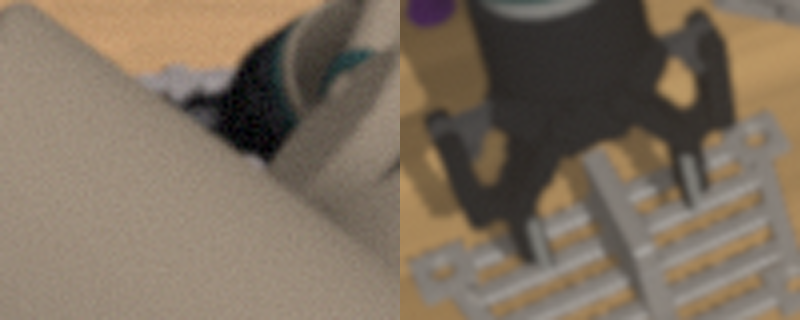

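```bash
python3 - <<'E'
from h import *
q=get_image("scene");print(proj(q,[[.5235,-.2953,.0454],[.5213,-.293,.048],[.5245,-.2953,.036]]))
E
python3 st.py
```

```text
[[166.06066857 325.88416049]
 [166.68019334 323.834491  ]
 [167.10666252 329.33275357]]
[ 0.5249 -0.2963  0.0476] yaw 1.6823 [0.0232 0.6664 0.7452 0.0076] 0.0683 [ 0.09 -0.12 -0.06] 4.95
```

Request:
{"method": "play_rows", "body": {
  "series": [
    {"fingers": -0.6,"dx": -3,"dy": 3,"dz": -8,"turn": 0},
    {"fingers": 1,"dx": 0,"dy": 0,"dz": -1,"turn": 0},
    {"fingers": 1,"dx": 0,"dy": 0,"dz": -1,"turn": 0},
    {"fingers": 1,"dx": 0,"dy": 0,"dz": -1,"turn": 0},
    {"fingers": 1,"dx": 0,"dy": 0,"dz": -1,"turn": 0},
    {"fingers": 1,"dx": 0,"dy": 0,"dz": -1,"turn": 0}
  ],
  "squeeze": 60
}}

```text
clock: 5.45
position: [0.5244, -0.2943, 0.0388]
ee_rot: [0.027, 0.667, 0.745, 0.009]
contact_force: [-2.9, 1.6, 6.4]
width: 0.0113
```

```bash
python3 st.py
```

```text
[ 0.5244 -0.2943  0.0388] yaw 1.6818 [0.0275 0.6665 0.7449 0.0085] 0.0113 [-2.92  1.56  6.41] 5.45
```

Request:
{"method": "play_rows", "body": {
  "series": [
    {"fingers": 1,"dx": 0,"dy": 0,"dz": 10,"turn": 0},
    {"fingers": 1,"dx": 0,"dy": 0,"dz": 25,"turn": 0},
    {"fingers": 1,"dx": 0,"dy": 0,"dz": 30,"turn": 0},
    {"fingers": 1,"dx": -1,"dy": 12,"dz": 30,"turn": -0.01},
    {"fingers": 1,"dx": -2,"dy": 25,"dz": 20,"turn": -0.015},
    {"fingers": 1,"dx": -2,"dy": 30,"dz": 5,"turn": -0.015},
    {"fingers": 1,"dx": -2,"dy": 30,"dz": -1,"turn": -0.015},
    {"fingers": 1,"dx": -2,"dy": 30,"dz": -1,"turn": -0.015},
    {"fingers": 1,"dx": -2,"dy": 30,"dz": -1,"turn": -0.015},
    {"fingers": 1,"dx": -2,"dy": 30,"dz": -1,"turn": -0.015},
    {"fingers": 1,"dx": -2,"dy": 30,"dz": -1,"turn": -0.015},
    {"fingers": 1,"dx": -1,"dy": 20,"dz": -1,"turn": -0.015},
    {"fingers": 1,"dx": -1,"dy": 10,"dz": -1,"turn": -0.01}
  ]
}}

```text
clock: 6.53
position: [0.5031, -0.0411, 0.1605]
ee_rot: [0.03, 0.722, 0.692, 0.006]
contact_force: [0.3, -0.1, -1.9]
width: 0.011
```

```bash
python3 st.py
```

```text
[ 0.5031 -0.0411  0.1605] yaw 1.5282 [0.0298 0.7217 0.6916 0.0064] 0.011 [ 0.34 -0.07 -1.87] 6.5333
```

Request:
{"method": "play_rows", "body": {
  "series": [
    {"fingers": 1,"dx": 3,"dy": 20,"dz": 0,"turn": 0.008},
    {"fingers": 1,"dx": 3,"dy": 14,"dz": 0,"turn": 0.007},
    {"fingers": 1,"dx": 0,"dy": 2,"dz": 0,"turn": 0},
    {"fingers": 1,"dx": 0,"dy": 0,"dz": 0,"turn": 0}
  ]
}}

```text
clock: 6.87
position: [0.5066, -0.0002, 0.1611]
ee_rot: [0.029, 0.715, 0.699, 0.006]
contact_force: [1.0, -0.5, -2.7]
width: 0.011
```

```bash
python3 st.py; python3 - <<'E'
from sil import *
a=get_image("top");b=get_image("scene");pickle.dump((a,b),open("hov.pkl","wb"))
k=4
def c(p,x,y,w,h):
    im=cv2.resize(p["pixels"][y:y+h,x:x+w],None,fx=k,fy=k,interpolation=cv2.INTER_CUBIC)
    for i in range(0,w,20): cv2.putText(im,str(x+i),(i*k,8),0,.3,(255,0,0),1)
    for i in range(0,h,20): cv2.putText(im,str(y+i),(0,i*k+4),0,.3,(255,0,0),1)
    return im
save("hov.png",np.hstack([c(a,300,180,100,130),c(b,245,195,100,130)]))
E
python3 st.py
```

```text
[ 5.066e-01 -2.000e-04  1.611e-01] yaw 1.5485 [0.0289 0.7146 0.6989 0.006 ] 0.011 [ 1.02 -0.48 -2.74] 6.8667
[ 0.5067 -0.0011  0.161 ] yaw 1.5471 [0.0291 0.7151 0.6984 0.006 ] 0.0111 [-0.45  0.39 -2.49] 6.9667
```

View pics/hov.png

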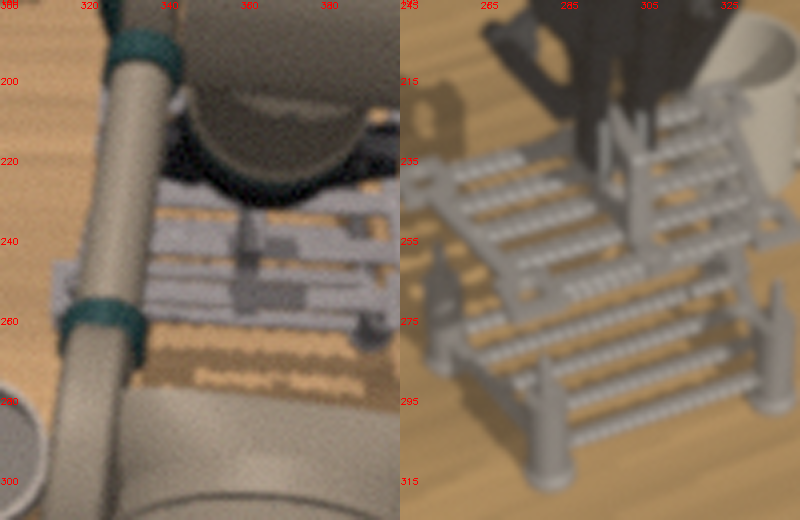

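```bash
python3 - <<'E'
from sil import *
a,b=pickle.load(open("hov.pkl","rb"))
v=[.5037,-.0011,1.5471-1.5708+.0,.122+.003]
k=8;x0,y0,w,h=243,205,100,75
im=cv2.resize(b["pixels"][y0:y0+h,x0:x0+w],None,fx=k,fy=k,interpolation=cv2.INTER_CUBIC)
im=np.clip((im.astype(float)-60)*1.7,0,255).astype(np.uint8)
for n,(x,y) in zip("WL WR NL NR".split(),C):
    P=proj(b,pose(v,np.array([[x+.0065*np.cos(t),y+.0065*np.sin(t),.006] for t in A])))
    cv2.polylines(im,[np.int32(np.round((P-[x0,y0]+.5)*k-.5))],True,(255,0,0),1);print(n,P.mean(0))
for i in range(0,w,10): cv2.putText(im,str(x0+i),(i*k,8),0,.3,(255,0,0),1)
for i in range(0,h,10): cv2.putText(im,str(y0+i),(0,i*k+4),0,.3,(255,0,0),1)
save("hov2.png",im)
E
```

```text
WL [324.9639381  218.05338116]
WR [250.38842771 239.68175162]
NL [337.61870516 248.80430325]
NR [277.58293206 267.64585586]
```

View pics/hov2.png

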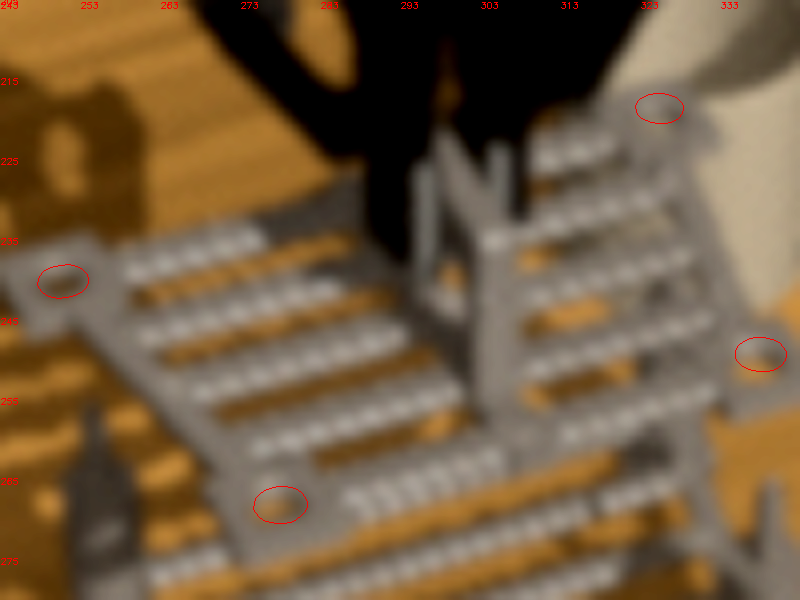

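The overlay matches the visible holes to about 1 px. The remaining shift to the rack is about +4.3 mm in x and +1.9 mm in y.

Request:
{"method": "play_rows", "body": {
  "series": [
    {"fingers": 1,"dx": 2.2,"dy": 1,"dz": 0,"turn": 0},
    {"fingers": 1,"dx": 2.2,"dy": 1,"dz": -5,"turn": 0},
    {"fingers": 1,"dx": 0,"dy": 0,"dz": -8,"turn": 0},
    {"fingers": 1,"dx": 0,"dy": 0,"dz": -8,"turn": 0},
    {"fingers": 1,"dx": 0,"dy": 0,"dz": 0,"turn": 0}
  ]
}}

```text
clock: 7.38
position: [0.5117, -0.0024, 0.1383]
ee_rot: [0.03, 0.717, 0.697, 0.006]
contact_force: [-0.7, -0.2, -3.1]
width: 0.0114
```

```bash
python3 st.py
```

```text
[ 0.5117 -0.0024  0.1383] yaw 1.5429 [0.0299 0.7166 0.6969 0.0056] 0.0114 [-0.69 -0.17 -3.1 ] 7.3833
```

Request:
{"method": "play_rows", "body": {
  "series": [
    {"fingers": 1,"dx": -0.5,"dy": 2,"dz": 0,"turn": 0.002},
    {"fingers": 1,"dx": -0.5,"dy": 2,"dz": 0,"turn": 0.001},
    {"fingers": 1,"dx": -0.2,"dy": 0.5,"dz": 0,"turn": 0.001}
  ]
}}

```text
clock: 7.63
position: [0.5096, 0.0017, 0.1366]
ee_rot: [0.029, 0.716, 0.698, 0.005]
contact_force: [0.1, 0.1, -2.8]
width: 0.0109
```

```bash
python3 st.py; python3 - <<'E'
from sil import *
a=get_image("top");b=get_image("scene");pickle.dump((a,b),open("hov3.pkl","wb"))
k=8;x0,y0,w,h=243,220,100,75
im=cv2.resize(b["pixels"][y0:y0+h,x0:x0+w],None,fx=k,fy=k,interpolation=cv2.INTER_CUBIC)
im=np.clip((im.astype(float)-60)*1.7,0,255).astype(np.uint8)
for (x,y) in C:
    for z,r in((.029,.0015),(.0,.004)):
        P=proj(b,pose([.5079,.0007,-.026,.06],np.array([[x+r*np.cos(t),y+r*np.sin(t),z] for t in A])))
        cv2.polylines(im,[np.int32(np.round((P-[x0,y0]+.5)*k-.5))],True,(255,0,0),1)
save("hov3.png",im)
E
python3 st.py
```

```text
[0.5096 0.0017 0.1366] yaw 1.5458 [0.0286 0.7156 0.6979 0.0045] 0.0109 [ 0.09  0.13 -2.83] 7.6333
[0.5097 0.0017 0.1368] yaw 1.546 [0.0288 0.7155 0.698  0.0046] 0.0112 [ 0.3  -0.81 -2.95] 7.7333
```

View pics/hov3.png

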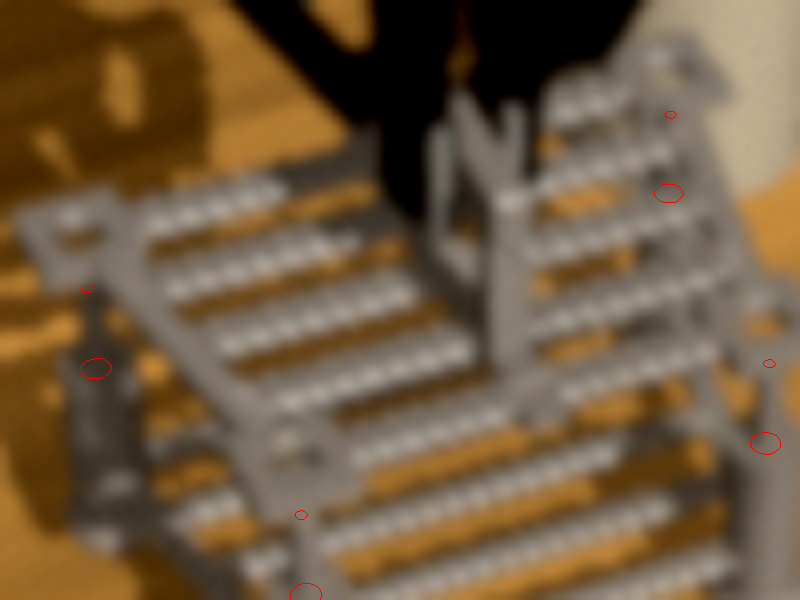

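```bash
python3 - <<'E'
from sil import *
np.set_printoptions(precision=2,suppress=True)
a,b=pickle.load(open("hov3.pkl","rb"))
m=np.array([[662,58],[80,228],[770,305],[298,450]]);u=(m+.5)/8-.5+[243,220]
for v in([.5067,.0017,-.0248,.098],[.5067,.0017,-.0248,.101]): print(proj(b,pose(v,np.c_[C,[.006]*4]))-u)
h=np.array([[662,108],[68,283],[752,362],[273,507]]);w=(h+.5)/8-.5+[243,205]
print(proj(b,pose([.5037,-.0011,-.0237,.122],np.c_[C,[.006]*4]))-w)
from scipy.optimize import least_squares as L
for uu,v0 in((u,[.5067,.0017,-.0248,.098]),(w,[.5037,-.0011,-.0237,.122])):
    f=lambda q:np.r_[(proj(b,pose([*q,z],np.c_[C,[.006]*4]))-uu).ravel()]
    for dz in(0,.003):
        z=v0[3]+dz;r=L(f,v0[:3]);print(z,r.x*[1e3,1e3,1e3],np.sqrt((r.fun**2).mean()))
    g=lambda q:(proj(b,pose(q,np.c_[C,[.006]*4]))-uu).ravel(); r=L(g,v0);print("free z",r.x*1e3,np.sqrt((r.fun**2).mean()))
    # with pitch about tray y
    def g2(q):
        P=np.c_[C,.006-np.sin(q[4])*C[:,0]];return (proj(b,pose(q[:4],P))-uu).ravel()
    r=L(g2,[*v0,0]);print("pitch",r.x*1e3)
E
```

```text
[[1.26 1.32]
 [0.64 1.82]
 [0.27 1.43]
 [0.26 2.21]]
[[1.29 0.26]
 [0.53 0.75]
 [0.32 0.36]
 [0.2  1.13]]
[[-0.37  1.07]
 [-0.56  0.84]
 [ 1.01  0.09]
 [ 0.97  0.82]]
0.098 [501.42   2.8  -21.19] 0.3387360485223632
0.101 [504.38   1.48 -20.75] 0.359452795015576
free z [501.21   2.89 -21.22  97.79] 0.3386460266388825
pitch [501.11   2.93 -21.16  97.69   0.78]
0.122 [501.5   -0.71 -39.22] 0.415868198769773
0.125 [504.55  -2.05 -38.77] 0.461516759615968
free z [498.62   0.55 -39.64 119.18] 0.40099753628624357
pitch [496.66   1.43 -38.52 117.31  15.37]
```

```bash
python3 - <<'E'
from sil import *
a,b=pickle.load(open("hov3.pkl","rb"))
k=6;x0,y0,w,h=295,190,130,95
im=cv2.resize(a["pixels"][y0:y0+h,x0:x0+w],None,fx=k,fy=k,interpolation=cv2.INTER_CUBIC)
im=np.clip((im.astype(float)-30)*1.5,0,255).astype(np.uint8)
D=lambda P,col:cv2.polylines(im,[np.int32(np.round((P-[x0,y0]+.5)*k-.5))],True,col,1)
v=[.5067,.0017,-.0248,.098]
for (x,y) in C:
    D(proj(a,pose([.5079,.0007,-.026,.06],np.array([[x+.0015*np.cos(t),y+.0015*np.sin(t),.029] for t in A]))),(255,0,0))
    P=proj(a,pose(v,np.array([[x+.0065*np.cos(t),y+.0065*np.sin(t),.006] for t in A])));D(P,(0,90,255));print(P.mean(0))
D(proj(a,pose(v,np.array([[-.064,.099,.006],[-.064,-.099,.006],[.064,-.079,.006],[.064,.079,.006]]))),(0,90,255))
D(proj(a,pose(v,np.array([[-.037,.006,.058],[-.037,-.006,.058],[.037,-.006,.058],[.037,.006,.058]]))),(0,90,255))
for i in range(0,w,10): cv2.putText(im,str(x0+i),(i*k,8),0,.3,(255,0,0),1)
for i in range(0,h,10): cv2.putText(im,str(y0+i),(0,i*k+4),0,.3,(255,0,0),1)
save("hov4.png",im)
E
```

```text
[317.206674   251.87273854]
[398.88968036 255.51406824]
[328.8460688  205.74346032]
[390.20405628 208.47708046]
```

View pics/hov4.png

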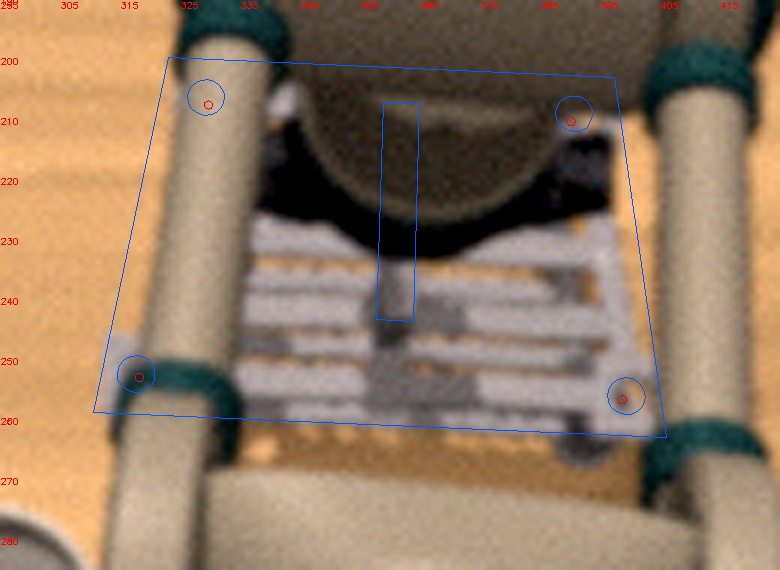

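Request:
{"method": "play_rows", "body": {
  "series": [
    {"fingers": 1,"dx": 1,"dy": -0.5,"dz": -3,"turn": 0},
    {"fingers": 1,"dx": 1,"dy": 0,"dz": -5,"turn": 0},
    {"fingers": 1,"dx": 0,"dy": 0,"dz": -5,"turn": 0},
    {"fingers": 1,"dx": 0,"dy": 0,"dz": -2,"turn": 0}
  ]
}}

```text
clock: 8.07
position: [0.513, 0.0012, 0.1219]
ee_rot: [0.03, 0.715, 0.698, 0.006]
contact_force: [-0.7, 0.4, -3.9]
width: 0.0108
```

```bash
python3 st.py
```

```text
[0.513  0.0012 0.1219] yaw 1.5466 [0.0303 0.7153 0.6982 0.0057] 0.0108 [-0.67  0.39 -3.89] 8.0667
```

Request:
{"method": "play_rows", "body": {
  "series": [
    {"fingers": 1,"dx": -1,"dy": -0.2,"dz": -4,"turn": 0},
    {"fingers": 1,"dx": -0.5,"dy": 0,"dz": -4,"turn": 0},
    {"fingers": 1,"dx": 0,"dy": 0,"dz": -3,"turn": 0}
  ]
}}

```text
clock: 8.32
position: [0.5113, 0.001, 0.1095]
ee_rot: [0.03, 0.715, 0.698, 0.006]
contact_force: [-0.4, -1.1, -3.7]
width: 0.0112
```

```bash
python3 st.py
```

```text
[0.5113 0.001  0.1095] yaw 1.5467 [0.0301 0.7152 0.6982 0.0056] 0.0112 [-0.43 -1.09 -3.67] 8.3167
```

Request:
{"method": "play_rows", "body": {
  "series": [
    {"fingers": 1,"dx": 0,"dy": -0.2,"dz": -4,"turn": 0},
    {"fingers": 1,"dx": 0,"dy": 0,"dz": -3,"turn": 0},
    {"fingers": 1,"dx": 0,"dy": 0,"dz": -3,"turn": 0}
  ]
}}

```text
clock: 8.57
position: [0.5112, 0.0001, 0.0988]
ee_rot: [0.031, 0.715, 0.698, 0.005]
contact_force: [-5.1, -7.4, 16.2]
width: 0.0108
```

```bash
python3 st.py
```

```text
[5.112e-01 1.000e-04 9.880e-02] yaw 1.5473 [0.0305 0.715  0.6984 0.005 ] 0.0108 [-5.06 -7.38 16.2 ] 8.5667
```

Request:
{"method": "play_rows", "body": {
  "series": [
    {"fingers": 0.3,"dx": 0,"dy": 0,"dz": 0,"turn": 0},
    {"fingers": -0.2,"dx": 0,"dy": 0,"dz": 0,"turn": 0},
    {"fingers": -0.2,"dx": 0,"dy": 0,"dz": 0,"turn": 0},
    {"fingers": -0.2,"dx": 0,"dy": 0,"dz": 5,"turn": 0},
    {"fingers": -0.2,"dx": 0,"dy": 0,"dz": 30,"turn": 0},
    {"fingers": -0.2,"dx": 0,"dy": 0,"dz": 35,"turn": 0},
    {"fingers": -0.2,"dx": 0,"dy": 15,"dz": 35,"turn": 0},
    {"fingers": -0.2,"dx": 0,"dy": 35,"dz": 5,"turn": 0},
    {"fingers": -0.2,"dx": 0,"dy": 35,"dz": -1,"turn": 0},
    {"fingers": -0.2,"dx": 0,"dy": 35,"dz": -1,"turn": 0},
    {"fingers": -0.2,"dx": 0,"dy": 35,"dz": -1,"turn": 0},
    {"fingers": -0.2,"dx": 0,"dy": 10,"dz": -1,"turn": 0}
  ]
}}

```text
clock: 9.57
position: [0.514, 0.1689, 0.2169]
ee_rot: [0.034, 0.718, 0.695, 0.011]
contact_force: [0.8, -0.7, -0.1]
width: 0.0516
```

```bash
python3 st.py; python3 - <<'E'
from sil import *
np.set_printoptions(precision=4,suppress=True)
a=get_image("top");b=get_image("scene");pickle.dump((a,b),open("seat.pkl","wb"))
P=[]
for p,n in((a,"top"),(b,"scene")):
    for l in("stopper","tub"):
        r=masks_of(p,l);print(n,l,[(round(m["p"],2),np.round(m["xy"],1),m["region"].sum()) for m in r[:3]])
k=4
def c(p,x,y,w=100,h=75):
    im=cv2.resize(p["pixels"][y:y+h,x:x+w],None,fx=k,fy=k,interpolation=cv2.INTER_CUBIC)
    for i in range(0,w,10): cv2.putText(im,str(x+i),(i*k,8),0,.3,(255,0,0),1)
    for i in range(0,h,10): cv2.putText(im,str(y+i),(0,i*k+4),0,.3,(255,0,0),1)
    return im
save("seat.png",np.vstack([np.hstack([c(a,307,195),c(a,175,190)]),np.hstack([c(b,247,235),c(b,375,195)])]))
E
```

```text
[0.514  0.1689 0.2169] yaw 1.538 [0.0342 0.7182 0.695  0.0107] 0.0516 [ 0.8  -0.71 -0.1 ] 9.5667
top stopper [(0.87, array([221.5, 230.6]), np.int64(575))]
top tub [(0.83, array([226.3, 223.4]), np.int64(1352))]
scene stopper [(0.58, array([419.9, 233.2]), np.int64(195))]
scene tub [(0.86, array([424., 235.]), np.int64(2276))]
```

View pics/seat.png

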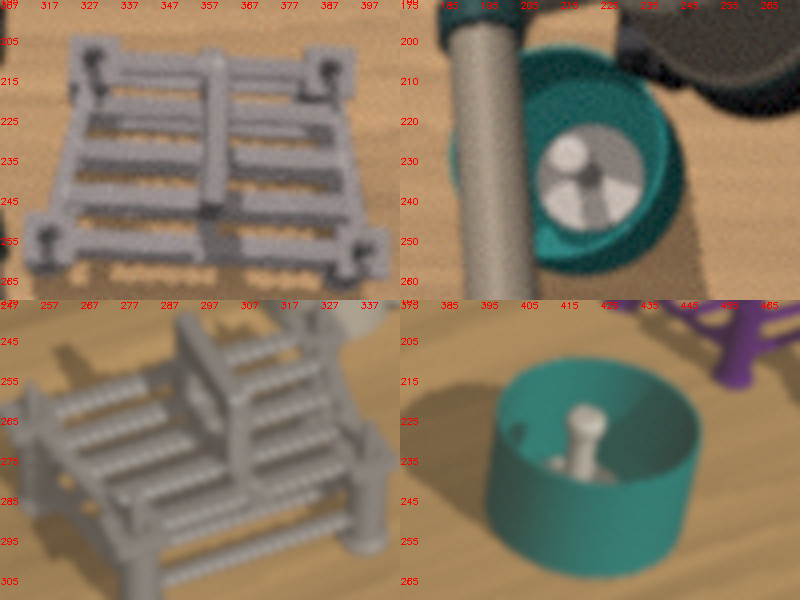

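```bash
python3 - <<'E'
from sil import *
np.set_printoptions(precision=4,suppress=True)
a,b=pickle.load(open("seat.pkl","rb"));a0=pickle.load(open("top0.pkl","rb"))[0]
print("head tri",tri(a,[217,228],b,[421.5,223.7]))
print("head z.07",at_z(a,[[217,228]],.073),at_z(b,[[421.5,223.7]],.073))
print("disc",at_z(a,[[223,234.5]],.018))
# tub: teal silhouette fit in both pictures
im=[a0["pixels"],b["pixels"]]
def teal(i): 
    h=cv2.cvtColor(i,cv2.COLOR_RGB2HSV);return ((h[...,0]>78)&(h[...,0]<100)&(h[...,1]>110)).astype(np.uint8)
rois=[(180,195,255,265),(390,200,460,272)];ms=[]
for i,r in zip(im,rois):
    m=np.zeros((480,640),np.uint8);x0,y0,x1,y1=r;m[y0:y1,x0:x1]=teal(i)[y0:y1,x0:x1]
    cs,_=cv2.findContours(m,0,2);c=max(cs,key=cv2.contourArea);f=np.zeros_like(m);cv2.drawContours(f,[cv2.convexHull(c)],-1,1,-1);ms.append(f)
T=[cyl(0,0,.06,0,.072)]
def cost(u,L): return sum(np.abs(render((a0,b)[i],[u[0],u[1],0,0],T,4,rois[i])-ms[i][rois[i][1]:rois[i][3],rois[i][0]:rois[i][2]]).sum() for i in L)
for L in((0,),(1,),(0,1)):
    r=minimize(lambda w:cost(np.array(w)*.01+[.53,.28],L),[0,0],method="Nelder-Mead",options=dict(initial_simplex=[[0,0],[1,0],[0,1]]));print("tub",L,r.x*.01+[.53,.28],r.fun,ms[0].sum())
E
python3 st.py
```

```text
head tri (array([0.5117, 0.307 , 0.0767]), np.float64(0.001416179610905788))
head z.07 [[0.5121 0.3072 0.073 ]] [[0.5082 0.3109 0.073 ]]
disc [[0.5091 0.3051 0.018 ]]
tub (0,) [0.5137 0.3122] 253.3125 2434
tub (1,) [0.6068 0.2829] 919.4375 2434
tub (0, 1) [0.512 0.314] 1885.3125 2434
[0.5136 0.1631 0.2157] yaw 1.5342 [0.0349 0.7195 0.6936 0.0081] 0.0511 [-0.39  0.61 -0.28] 9.8667
```

Request:
{"method": "play_rows", "body": {
  "series": [
    {"fingers": 0.18,"dx": -1,"dy": 30,"dz": -1,"turn": 0.01},
    {"fingers": 0.18,"dx": -1,"dy": 35,"dz": -1,"turn": 0},
    {"fingers": 0.18,"dx": -1,"dy": 35,"dz": -1,"turn": 0},
    {"fingers": 0.18,"dx": -1,"dy": 20,"dz": -20,"turn": 0},
    {"fingers": 0.18,"dx": 0,"dy": 5,"dz": -30,"turn": 0},
    {"fingers": 0.18,"dx": 0,"dy": 1,"dz": -20,"turn": 0},
    {"fingers": 0.18,"dx": 0,"dy": 0,"dz": -2,"turn": 0}
  ],
  "squeeze": 25
}}

```text
clock: 10.45
position: [0.5145, 0.283, 0.141]
ee_rot: [0.038, 0.722, 0.691, 0.01]
contact_force: [-0.9, -0.4, -0.9]
width: 0.035
```

```bash
python3 st.py
```

```text
[0.5145 0.283  0.141 ] yaw 1.5261 [0.0378 0.7222 0.6906 0.0101] 0.035 [-0.85 -0.36 -0.91] 10.45
```

Request:
{"method": "play_rows", "body": {
  "series": [
    {"fingers": 0.18,"dx": -2,"dy": 12,"dz": -4,"turn": 0},
    {"fingers": 0.18,"dx": -2,"dy": 10,"dz": -10,"turn": 0},
    {"fingers": 0.18,"dx": -1,"dy": 2,"dz": -10,"turn": 0},
    {"fingers": 0.18,"dx": 0,"dy": 0,"dz": -3,"turn": 0}
  ]
}}

```text
clock: 10.78
position: [0.5116, 0.306, 0.1141]
ee_rot: [0.038, 0.724, 0.688, 0.011]
contact_force: [-0.0, -0.4, -1.0]
width: 0.0352
```

```bash
python3 st.py; python3 - <<'E'
from sil import *
b=get_image("scene");k=8;x0,y0,w,h=375,180,100,75
im=cv2.resize(b["pixels"][y0:y0+h,x0:x0+w],None,fx=k,fy=k,interpolation=cv2.INTER_CUBIC)
s=get_state();R=cv2.Rodrigues(np.zeros(3))[0]
for P in([*s["position"]],[*(s["position"]+[0,0,-.04])],[.511,.306,.074],[.511,.306,.018]):
    u=(proj(b,[P])[0]-[x0,y0]+.5)*k-.5;cv2.circle(im,tuple(int(v) for v in u),4,(255,0,0),1)
save("stop.png",im)
E
python3 st.py
```

```text
[0.5116 0.306  0.1141] yaw 1.5198 [0.0384 0.7243 0.6883 0.011 ] 0.0352 [-0.04 -0.42 -1.  ] 10.7833
[0.5117 0.3059 0.1141] yaw 1.5199 [0.0385 0.7243 0.6884 0.011 ] 0.0351 [-0.05  1.04 -0.49] 10.8333
```

View pics/stop.png

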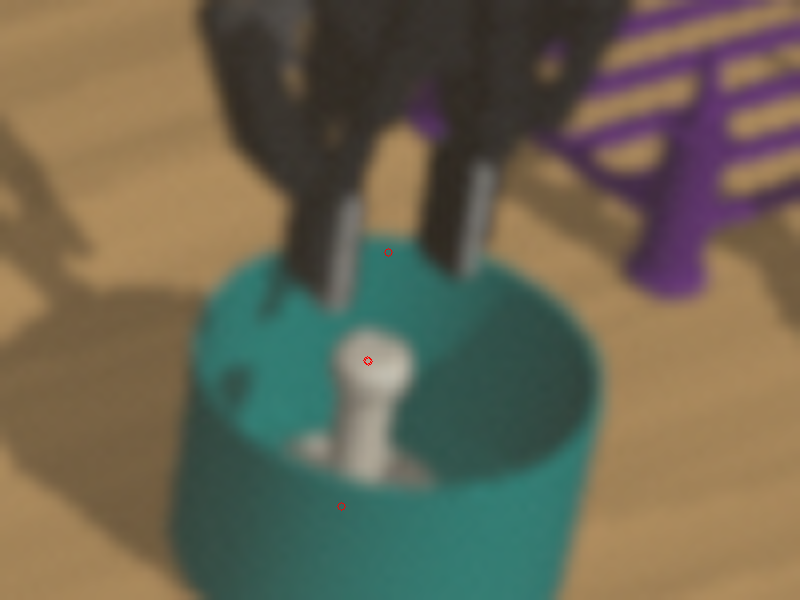

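Request:
{"method": "play_rows", "body": {
  "series": [
    {"fingers": 0.18,"dx": -1,"dy": 1.5,"dz": -14,"turn": 0},
    {"fingers": 0.18,"dx": -0.5,"dy": 0,"dz": -16,"turn": 0},
    {"fingers": 0.18,"dx": -0.5,"dy": 0,"dz": -16,"turn": 0},
    {"fingers": 0.18,"dx": 0,"dy": 0,"dz": -10,"turn": 0}
  ]
}}

```text
clock: 11.17
position: [0.5136, 0.3085, 0.0615]
ee_rot: [0.041, 0.724, 0.688, 0.017]
contact_force: [-1.4, -0.5, -0.5]
width: 0.0351
```

```bash
python3 st.py
```

```text
[0.5136 0.3085 0.0615] yaw 1.5197 [0.0407 0.7242 0.6882 0.0165] 0.0351 [-1.4  -0.45 -0.5 ] 11.1667
```

Request:
{"method": "play_rows", "body": {
  "series": [
    {"fingers": 0.18,"dx": -2,"dy": -1,"dz": -10,"turn": 0},
    {"fingers": 0.18,"dx": -2,"dy": 0,"dz": -7,"turn": 0},
    {"fingers": 0.18,"dx": -1,"dy": 0,"dz": -2,"turn": 0}
  ]
}}

```text
clock: 11.42
position: [0.509, 0.307, 0.0413]
ee_rot: [0.041, 0.724, 0.688, 0.017]
contact_force: [0.6, -0.4, 0.0]
width: 0.0352
```

```bash
python3 st.py
```

```text
[0.509  0.307  0.0413] yaw 1.5193 [0.041  0.7244 0.688  0.0166] 0.0352 [ 0.56 -0.41  0.02] 11.4167
```

Close gently.

Request:
{"method": "play_rows", "body": {
  "series": [
    {"fingers": 1,"dx": 0,"dy": 0,"dz": -1,"turn": 0},
    {"fingers": 1,"dx": 0,"dy": 0,"dz": -1,"turn": 0},
    {"fingers": 1,"dx": 0,"dy": 0,"dz": -1,"turn": 0},
    {"fingers": 1,"dx": 0,"dy": 0,"dz": -1,"turn": 0}
  ],
  "squeeze": 25
}}

```text
clock: 11.75
position: [0.5103, 0.3078, 0.0397]
ee_rot: [0.042, 0.724, 0.688, 0.018]
contact_force: [-2.1, -0.2, 5.1]
width: 0.0189
```

```bash
python3 st.py
```

```text
[0.5103 0.3078 0.0397] yaw 1.5191 [0.0416 0.7244 0.6879 0.0183] 0.0189 [-2.15 -0.2   5.14] 11.75
```

Request:
{"method": "play_rows", "body": {
  "series": [
    {"fingers": 1,"dx": 0,"dy": 0,"dz": 0,"turn": 0},
    {"fingers": 1,"dx": 0,"dy": 0,"dz": 0,"turn": 0}
  ]
}}

```text
clock: 11.92
position: [0.5107, 0.3078, 0.0404]
ee_rot: [0.042, 0.724, 0.688, 0.019]
contact_force: [0.7, 0.4, -1.2]
width: 0.0195
```

```bash
python3 st.py
```

```text
[0.5107 0.3078 0.0404] yaw 1.5193 [0.0419 0.7243 0.6879 0.019 ] 0.0195 [ 0.67  0.43 -1.2 ] 11.9167
```

Request:
{"method": "play_rows", "body": {
  "series": [
    {"fingers": 1,"dx": 0,"dy": 0,"dz": 5,"turn": 0},
    {"fingers": 1,"dx": 0,"dy": 0,"dz": 10,"turn": 0},
    {"fingers": 1,"dx": 0,"dy": 0,"dz": 10,"turn": 0},
    {"fingers": 1,"dx": 0,"dy": 0,"dz": 0,"turn": 0}
  ],
  "squeeze": 30
}}

```text
clock: 12.25
position: [0.5107, 0.3077, 0.0671]
ee_rot: [0.042, 0.724, 0.688, 0.019]
contact_force: [-0.1, -0.3, -1.3]
width: 0.0185
```

```bash
python3 st.py
```

```text
[0.5107 0.3077 0.0671] yaw 1.5193 [0.0418 0.7243 0.6879 0.0186] 0.0185 [-0.07 -0.31 -1.32] 12.25
```

Request:
{"method": "play_rows", "body": {
  "series": [
    {"fingers": 1,"dx": 0,"dy": 0,"dz": 20,"turn": 0},
    {"fingers": 1,"dx": 0,"dy": 0,"dz": 28,"turn": 0},
    {"fingers": 1,"dx": 0,"dy": 0,"dz": 28,"turn": 0},
    {"fingers": 1,"dx": 0,"dy": -10,"dz": 20,"turn": 0},
    {"fingers": 1,"dx": 0,"dy": -25,"dz": 5,"turn": 0},
    {"fingers": 1,"dx": 0,"dy": -30,"dz": 0,"turn": 0},
    {"fingers": 1,"dx": 0,"dy": -30,"dz": 0,"turn": 0},
    {"fingers": 1,"dx": 0,"dy": -30,"dz": 0,"turn": 0},
    {"fingers": 1,"dx": 0,"dy": -30,"dz": 0,"turn": 0},
    {"fingers": 1,"dx": 0,"dy": -30,"dz": 0,"turn": 0},
    {"fingers": 1,"dx": 0,"dy": -20,"dz": 0,"turn": 0},
    {"fingers": 1,"dx": 0,"dy": -10,"dz": 0,"turn": 0},
    {"fingers": 1,"dx": 0,"dy": 0,"dz": 0,"turn": 0}
  ]
}}

```text
clock: 13.33
position: [0.5109, 0.0863, 0.1809]
ee_rot: [0.045, 0.722, 0.689, 0.025]
contact_force: [-0.0, -0.3, -0.8]
width: 0.0188
```

```bash
python3 st.py
```

```text
[0.5109 0.0863 0.1809] yaw 1.524 [0.0452 0.7225 0.6894 0.0252] 0.0188 [-0.04 -0.33 -0.83] 13.3333
```

Request:
{"method": "play_rows", "body": {
  "series": [
    {"fingers": 1,"dx": -1,"dy": -18,"dz": 0,"turn": 0},
    {"fingers": 1,"dx": -1,"dy": -14,"dz": -5,"turn": 0},
    {"fingers": 1,"dx": 0,"dy": -3,"dz": -15,"turn": 0},
    {"fingers": 1,"dx": 0,"dy": 0,"dz": -15,"turn": 0},
    {"fingers": 1,"dx": 0,"dy": 0,"dz": -5,"turn": 0}
  ]
}}

```text
clock: 13.75
position: [0.5118, 0.054, 0.1432]
ee_rot: [0.047, 0.722, 0.689, 0.03]
contact_force: [-0.5, -0.0, -1.6]
width: 0.0186
```

```bash
python3 st.py; python3 - <<'E'
from sil import *
b=get_image("scene");a=get_image("top");s=get_state()
for p,n in((a,"top"),(b,"scene")):
    r=masks_of(p,"stopper");print(n,[(round(m["p"],2),np.round(m["xy"],1),m["region"].sum()) for m in r[:2]])
    print(proj(p,[s["position"]-[0,0,.036],s["position"]-[0,0,.001]]))
k=6;x0,y0,w,h=245,195,110,95
im=cv2.resize(b["pixels"][y0:y0+h,x0:x0+w],None,fx=k,fy=k,interpolation=cv2.INTER_CUBIC)
save("place.png",im)
E
```

```text
[0.5118 0.054  0.1432] yaw 1.5236 [0.0467 0.7225 0.6892 0.03  ] 0.0186 [-0.48 -0.04 -1.63] 13.75
top []
[[333.87173926 226.78780793]
 [334.34290033 223.01163436]]
scene [(0.7, array([324.6, 243. ]), np.int64(507))]
[[323.94530752 245.88454285]
 [324.19192411 233.11987103]]
```

View pics/place.png

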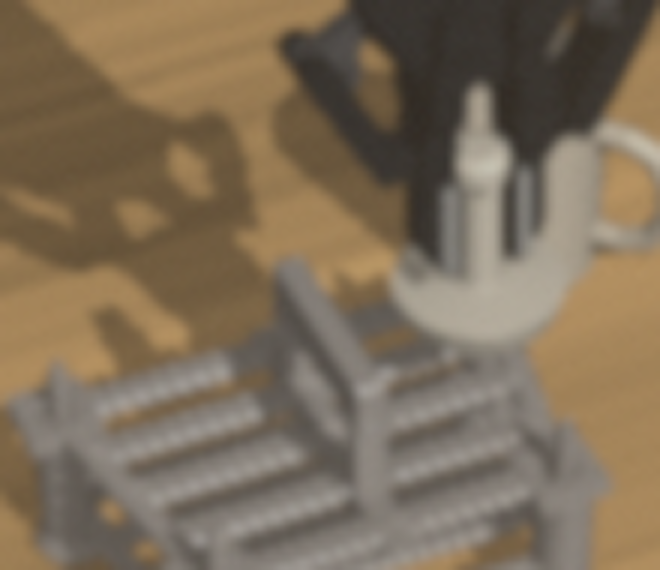

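Stopper is held upright just above the tray's left half; continuing down.

Request:
{"method": "play_rows", "body": {
  "series": [
    {"fingers": 1,"dx": -2,"dy": -3,"dz": -10,"turn": 0},
    {"fingers": 1,"dx": -1,"dy": -1,"dz": -12,"turn": 0},
    {"fingers": 1,"dx": 0,"dy": 0,"dz": -8,"turn": 0},
    {"fingers": 1,"dx": 0,"dy": 0,"dz": -3,"turn": 0}
  ]
}}

```text
clock: 14.28
position: [0.5143, 0.0521, 0.1158]
ee_rot: [0.051, 0.721, 0.69, 0.035]
contact_force: [-0.8, -0.0, -0.5]
width: 0.0188
```

```bash
python3 st.py
```

```text
[0.5143 0.0521 0.1158] yaw 1.5273 [0.0514 0.7209 0.6902 0.0351] 0.0188 [-0.83 -0.02 -0.53] 14.2833
```

Request:
{"method": "play_rows", "body": {
  "series": [
    {"fingers": 1,"dx": -3,"dy": -1,"dz": -6,"turn": 0},
    {"fingers": 1,"dx": -2,"dy": -1,"dz": -5,"turn": 0},
    {"fingers": 1,"dx": 0,"dy": 0,"dz": -2,"turn": 0}
  ]
}}

```text
clock: 14.53
position: [0.5101, 0.0507, 0.1029]
ee_rot: [0.052, 0.721, 0.691, 0.036]
contact_force: [-0.0, -0.3, -0.6]
width: 0.0192
```

```bash
python3 st.py
```

```text
[0.5101 0.0507 0.1029] yaw 1.5283 [0.0521 0.7205 0.6905 0.036 ] 0.0192 [-0.01 -0.28 -0.64] 14.5333
```

Request:
{"method": "play_rows", "body": {
  "series": [
    {"fingers": 1,"dx": -0.3,"dy": 0,"dz": -2.5,"turn": 0},
    {"fingers": 1,"dx": -0.3,"dy": 0,"dz": -1.5,"turn": 0}
  ]
}}

```text
clock: 14.7
position: [0.5129, 0.0513, 0.1015]
ee_rot: [0.055, 0.721, 0.69, 0.039]
contact_force: [-3.5, 1.6, 11.5]
width: 0.0188
```

```bash
python3 st.py
```

```text
[0.5129 0.0513 0.1015] yaw 1.5278 [0.0546 0.7205 0.6902 0.0394] 0.0188 [-3.49  1.57 11.48] 14.7
```

Request:
{"method": "play_rows", "body": {
  "series": [
    {"fingers": 0.5,"dx": -0.5,"dy": 0,"dz": 0,"turn": 0},
    {"fingers": 0.4,"dx": -0.5,"dy": 0,"dz": 0,"turn": 0},
    {"fingers": 0.2,"dx": -0.5,"dy": 0,"dz": -0.5,"turn": 0},
    {"fingers": 0.2,"dx": -0.5,"dy": 0,"dz": -0.5,"turn": 0}
  ]
}}

```text
clock: 15.03
position: [0.5125, 0.0512, 0.102]
ee_rot: [0.056, 0.72, 0.69, 0.041]
contact_force: [-0.1, 0.2, -0.4]
width: 0.0337
```

```bash
python3 st.py;python3 - <<'E'
from sil import *
b=get_image("scene");pickle.dump(b,open("rel.pkl","wb"))
for l in("stopper","tray"):
    r=masks_of(b,l);print(l,[(round(m["p"],2),np.round(m["xy"],1),m["region"].sum(),[ (np.where(m["region"].any(k))[0].min(),np.where(m["region"].any(k))[0].max()) for k in(0,1)]) for m in r[:2]])
f=lambda x,y,z:proj(b,[[x,y,z]])[0]
print("pred stop mid",f(.511,.05,.101),"top",f(.511,.05,.136))
E
```

```text
[0.5125 0.0512 0.102 ] yaw 1.5276 [0.0562 0.7205 0.69   0.041 ] 0.0337 [-0.07  0.2  -0.39] 15.0333
stopper [(0.84, array([321.8, 259.1]), np.int64(480), [(np.int64(308), np.int64(334)), (np.int64(234), np.int64(268))])]
tray [(0.6, array([295.7, 267.7]), np.int64(1882), [(np.int64(247), np.int64(344)), (np.int64(239), np.int64(298))])]
pred stop mid [321.88877936 248.55405923] top [322.09003125 235.89176445]
```

Request:
{"method": "play_rows", "body": {
  "series": [
    {"fingers": 0.2,"dx": -0.5,"dy": 0,"dz": 8,"turn": 0},
    {"fingers": 0.2,"dx": -0.5,"dy": 0,"dz": 15,"turn": 0},
    {"fingers": 0.2,"dx": -0.5,"dy": 0,"dz": 20,"turn": 0},
    {"fingers": 0.2,"dx": 0,"dy": 0,"dz": 25,"turn": 0},
    {"fingers": 0.2,"dx": 0,"dy": 0,"dz": 30,"turn": 0},
    {"fingers": 0.2,"dx": 0,"dy": 0,"dz": 20,"turn": 0},
    {"fingers": 0.2,"dx": 0,"dy": 25,"dz": 10,"turn": 0},
    {"fingers": 0.2,"dx": 0,"dy": 35,"dz": 0,"turn": 0},
    {"fingers": 0.2,"dx": 0,"dy": 35,"dz": 0,"turn": 0},
    {"fingers": 0.2,"dx": 0,"dy": 35,"dz": 0,"turn": 0},
    {"fingers": 0.2,"dx": 0,"dy": 35,"dz": 0,"turn": 0},
    {"fingers": 0.2,"dx": 0,"dy": 10,"dz": 0,"turn": 0},
    {"fingers": 0.2,"dx": 0,"dy": 0,"dz": 0,"turn": 0}
  ]
}}

```text
clock: 16.27
position: [0.509, 0.2319, 0.2441]
ee_rot: [0.057, 0.723, 0.687, 0.044]
contact_force: [0.3, -0.6, 0.1]
width: 0.034
```

```bash
python3 st.py;python3 - <<'E'
from sil import *
np.set_printoptions(precision=4,suppress=True)
a=get_image("top");b=get_image("scene");pickle.dump((a,b),open("end.pkl","wb"))
R={}
for n,p in(("top",a),("scene",b)):
    for l in("stopper","tub","cap","clip","soap","mug"):
        r=masks_of(p,l);m=r[0] if r else None
        if m: R[n,l]=m;print(n,l,round(m["p"],2),np.round(m["xy"],1),m["region"].sum())
# stopper: fit upright model silhouette to masks, white pixels
S=[cyl(0,0,.031,0,.014),cyl(0,0,.008,.014,.058),cyl(0,0,.011,.058,.07)]
for n,p in(("top",a),("scene",b)):
    g=R[n,"stopper"]["region"].astype(np.float32)
    c=lambda u:np.abs(render(p,[u[0]*.01+.511,u[1]*.01+.05,0,.066],S,2)-g).sum()
    r=minimize(c,[0,0],method="Nelder-Mead",options=dict(initial_simplex=[[0,0],[1,0],[0,1]],maxiter=60));print(n,r.x*.01+[.511,.05],r.fun,g.sum())
E
```

```text
[0.509  0.2319 0.2441] yaw 1.5208 [0.0574 0.7227 0.6874 0.0438] 0.034 [ 0.3  -0.64  0.14] 16.2667
top stopper 0.64 [333.2 228.3] 642
top tub 0.71 [210.2 236.4] 1415
top cap 0.67 [210.5 235.8] 1375
top clip 0.75 [432.  301.3] 312
top soap 0.87 [297.7 151.8] 792
top mug 0.81 [292.4 292.9] 1279
scene stopper 0.95 [320.7 254.9] 588
scene tub 0.76 [422.4 234.8] 2471
scene cap 0.61 [296.8 273.4] 2340
scene clip 0.86 [206.  270.8] 430
scene soap 0.74 [408.4 327.2] 1110
scene mug 0.94 [329.4 219.9] 1323
top [0.5129 0.0497] 48.75 642.0
scene [0.5066 0.0516] 145.75 588.0
```

```bash
python3 - <<'E'
from sil import *
a0,b0=pickle.load(open("seat.pkl","rb"));a,b=pickle.load(open("end.pkl","rb"))
def sh(p,q,x0,y0,x1,y1):
    f=lambda i:cv2.cvtColor(i["pixels"],cv2.COLOR_RGB2GRAY)[y0:y1,x0:x1].astype(np.float32)
    return cv2.phaseCorrelate(f(p),f(q),cv2.createHanningWindow((x1-x0,y1-y0),cv2.CV_32F))
print("tray right half top",sh(a0,a,362,200,405,270));print("tray near-left scene",sh(b0,b,247,250,300,310));print("NL post scene",sh(b0,b,325,255,350,300));print("tub scene",sh(b0,b,392,228,458,275))
print("cap top",sh(pickle.load(open("top0.pkl","rb"))[0],a,385,120,450,180))
sign_off()
E
```

```text
tray right half top ((0.5216658122632154, -0.08811879238320586), 0.8870614683186566)
tray near-left scene ((-0.11743760474153575, 0.046140900355322145), 0.8524035259529397)
NL post scene ((0.5292668359140755, 0.47002497150801403), 0.7927337370978461)
tub scene ((-0.19136712995689464, 0.2562481776482741), 0.6641391234265434)
cap top ((0.030999578542939332, -0.11793298920151685), 1.1599348328731678)
the job is handed in; nothing more can be done
```

The tray is home on the grey rack's four posts. The stopper stands upright on it on the +y side of the handle. I handed the job in at about 16.4 s of the 56 s allowed; `sign_off` gives no verdict.

**Tray:** The pins went through with no resistance, and contact came at the expected height (TCP 98.8 mm, the same grip height as on the board plus 60 mm). A picture after release showed all four corners down over their pins. Between then and the end, the tray's image moved by at most about 0.7 px.

**Stopper:** It was lifted out, set down with about 11 N of contact and then released. The final upright fit puts it about 49–51 mm from the tray's centre along y. Along x the two cameras differ by about 6 mm: top view +5 mm, scene view -1 mm. Both are well inside the 50 mm limit.

**Other objects:**
- **Tub:** it stayed put to within about 0.3 px after the tray was fitted.
- **Cap:** checked directly, it had not moved.
- **Clip, soap and mug:** they were still where they started to within about 2 px.
- **Network error:** the network labelled the tub as the cap in the last top picture, and the rack area as the cap in the last scene picture. I discounted both.

**What disagreed:**
- **Tool tilt:** the tool drifted slowly out of vertical as moves accumulated, reaching about 0.14 rad at the end. I corrected its position as I went, but the moves cannot correct tilt.
- **Stem width:** the fingers stopped at about 19 mm on the nominal 16 mm stem, probably because of that tilt.
- **Tub fit:** the scene-only outline fit of the tub did not converge, so I used the top view for it.

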